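Open the touch-latch bedside cupboard past the drying capsule

ROBOT

A 7-joint arm with a two-finger parallel gripper is mounted at the origin on the work surface. World frame = base frame: x ahead of the robot, y to its left, z up, the work surface at z = 0. Lengths are in m, angles in rad, forces in N, time in s.
With the tool pointing down it reaches from about 0.4 to 0.85 m from the base axis. Payload 10.4 kg.
Tool frame: the origin (TCP) lies midway between the tips of the shut fingers; the grasp point (between the pads) lies 19 mm behind it; z points along the fingers, y is the line along which they close (so a half turn about z gives the same grasp; the last joint's range is limited). The gripper opens to 87 mm and grips with 3 to 60 N. Pads are 19 mm wide; open, the fingers measure 117 mm over their backs; the gripper's body (75 mm by 190 mm) begins 51 mm behind the grasp point.
Start: joints at [1.317, 0.332, -0.065, 1.46, 0.022, 1.35, -0.088], TCP at [0.143, -0.608, 0.223] pointing down, gripper open.
Joint ranges: [-2.6, 2.6], [-0.5, 2.12], [-1.47, 1.34], [0.16, 2.42], [-1.27, 4.41], [0.06, 2.06], [-2.6, 2.6]. Speed limits (rad/s): [2.22, 2.22, 2.79, 2.79, 3.14, 3.14, 3.14].

INTERFACE

Orientations are given as a unit quaternion [x, y, z, w].
In Python, from bench import r gives the robot as it stands.
- The arm moves only by the tool arm_command, never from a script. Its arguments are lists of equal length, an entry for each row: "xyz": the shift along the world's x, y, z in m, a list of three; "rot": the turn, a rotation vector about the world's x, y, z in rad, a list of three. In form: {"xyz": [[tx, ty, tz], ...], "rot": [[ax, ay, az], ...]}. A call has 1 to 20 rows; each row is the pose to reach, as a shift and turn from the pose commanded when the call began; what a row does not reach only later rows make up. A row lasts 1/12 s, in which the tool goes at most 41.7 mm and 7.16 degrees, less where a joint would pass 70% of its speed; a pose out of reach is approached as far as the arm can. A call with a gripper value outside its range is refused whole. "grip" is the opening, from 0 (shut) to 1 (fully open), set as the call begins (left out, the last holds). The fingers move at their own pace and stop on an object; "squeeze" is the grip in N (left out, the last holds). Time passes only in rows, so rows that repeat a pose let the fingers close. It gives the time, the measured TCP pose, the force, the opening and the grip force at its end, in the units of the state.
- r.read_state(): the state, without advancing time (a new reading comes with each control period).
- r.camera(name): name is "scene" or "top" or "wrist"; returns the picture (400x640x3 uint8, red, green, blue); there is no depth.
- r.camera_model(name): a dict with "fx", "fy", "cx", "cy" (pixels), "T" (4x4, takes a point from camera to world coordinates). Camera axes: x right, y up, looking along -z (the intrinsics and any distortion apply to the point x, -y, -z); pixel columns grow to the right and rows downward; lengths in m; the calibration is good to about 2 mm. A picture is of the moment at which its call begins: read the wrist's pose just before it. camera_model takes no time and is no camera call; for the wrist camera it gives the pose at the moment of the call.
- r.close_job(): hands the job in; it is judged then, once.
Trained networks look in the newest picture that a camera, given by its name, has taken for a name from the list of things; names that differ only in an ending like _2 or _b are one class to them, and where a whole thing is asked for, a point or a joint stands for the part that bears it (a point fixed in the world has none). Each returns a list of dicts, best first, with "conf" (0 to 1); they miss things now and then, are a little off and sometimes report something else, mostly with a low value. They report only what shows in the picture. A call takes as long as a camera call. They do not tell look-alikes from the thing itself.
- r.look_for(label, camera): "at" ([x, y, z] in m, in the coordinates of the camera as it stood for that picture, good to about 4 mm: the middle of the surface that is visible of it).
- r.spot_point(label, camera): "at" ([x, y, z] in m, in the coordinates of the camera as it stood for that picture, good to about 4 mm: a listed point, or the origin of a listed thing).
The state is a dict: "time": time; "joint_positions": joint angles; "joint_vel": joint speeds; "joint_torque": joint torques, N m; "ee_pos": TCP position; "eef_rot": TCP orientation; "ft_force": force on the tool from outside, world axes, zero at the start; "torque": the same for the moment, N m; "width": finger opening in m; "grip_force": force on a finger pad.
Only numpy, scipy, OpenCV 4.12 (cv2) and the standard library are available. Lean on these libraries where they do the work, as an engineer would, in place of code of your own. Each camera call takes 0.05 s, during which the arm holds its last target. There are 200 camera calls.

TASK

Open the little handleless bedside cupboard: press its closed door in at the catch so that it springs ajar, and swing it on until it stands about square to the cupboard's front. The dark drying capsule stands in its way: push it along the table to where the door cannot hit it, without picking it up, tipping it or bumping it against the cupboard or door. Leave the other things where they are.

Things in the scene. Friction and masses are not known exactly. Their poses are not given: they have to be found in the camera images.
- cupboard: Fixed white metal cupboard on the table, 140 deep (x) x 170 wide (y) x 100 mm high. Origin: centre of its underside; x runs front to back, z up; the front faces its own -x. One handleless door, 160 wide, 12 thick, from 4 to 96 mm above the table, outer face at x = -90 mm, 8 mm off the shell. Hinge at +y (left from the robot; steel pin on top), free edge at -y (right).
- door (a joint): Door angle, rad: 0 latched, positive as the free edge swings out to the robot, 1.57 square, stop 1.65. Pressed at the catch (2 to 6 N) past -0.033 (4.5 mm) it unlatches; stop at -0.0445 (6 mm), harmless. When the finger draws back, a spring pin 60 mm from the hinge pushes it to about 0.45, where it stays. It then swings easily (under 1 N), stays where left and no longer latches.
- catch (a point): Centre of the flush steel disc (18 mm) marking the catch on the door's outer face: 135 mm from the hinge, 25 mm from the free edge, 50 mm above the table. Axes turn with the door (the cupboard's when closed): press along +x. On the inner face behind it a striker stands out about 40 mm, all lower than 37 mm above the table.
- door_edge (a point): Top of the door at its free edge, mid-thickness, 96 mm above the table, 160 mm from the hinge. Moves with the door.
- door_hinge (a point): Top of the door on the hinge axis, 96 mm above the table. The swing sweeps a quarter disc of radius 161 mm about this point in front of the cupboard.
- capsule: Loose dark blue upright round drying capsule with a ribbed lid, 60 mm diameter, 65 mm high, about 140 g, standing on the table in the door's swing. Origin: centre of its underside, z up.
- dish: Bystander: loose round white ceramic ring dish, 90 mm across, 28 mm high, left of the door's swing. Origin: centre of its underside.
- block: Bystander: loose wooden battery block with eight round holes, 60 x 100 x 26 mm, right of the cupboard's front. Origin: centre of its underside.
- tray: Bystander: loose white plastic tray of hearing aid tubes, 110 x 100 x 26 mm, right of the cupboard. Origin: centre of its underside.
- glass: Bystander: loose drinking glass, 68 mm across, 85 mm high, left of the cupboard. Origin: centre of its underside.
- case: Bystander: loose grey hearing aid case, 55 x 75 x 28 mm, in front of the dish. Origin: centre of its underside.
- jar: Bystander: loose white jar, 44 mm across, 60 mm high, left of the cupboard, beyond the dish. Origin: centre of its underside.
Mind the look-alikes: they are no part of the job. Leave any red look-alike of the capsule alone. Leave any purple look-alike of the cupboard alone.

How it is judged:
By the outcome, as a careful person would: the job done as asked, in the order asked, and still so for the second after the job is handed in, with the robot touching nothing.
It also fails if it takes over 58 s, if anything falls off the work surface, if the arm or the gripper's body presses on something with over 40 N, if the wrist force passes 120 N, or if a joint passes its speed limit or range.

## Working session

There is one attempt and no reset: what is moved stays moved. The work goes in short steps, Python scripts to look and compute and a tool call to move; the robot and the scene stay as the last step left them, time stands still between calls to the robot, and variables do not carry over. Pictures are saved under pics/ and viewed, at most 10 in all, crops included, and the job is handed in when it is done.

Besides the shell and the picture viewer there is one more tool, called as name(argument=value, ...) on one line, values as JSON. arm_command: Moves the arm, as the interface text tells. Its arguments: {"type":"object","properties":{"xyz":{"type":"array"},"rot":{"type":"array"},"grip":{"type":"number"},"squeeze":{"type":"number"}},"required":["xyz","rot"]}

```bash
mkdir -p pics; cat > h.py <<'E'
from bench import r
import numpy as np, cv2
def w(cam,p):
    T=np.array(r.camera_model(cam)["T"]); return (T@np.r_[p,1])[:3]
def save(cam,name):
    im=r.camera(cam); cv2.imwrite(f"pics/{name}.png",cv2.cvtColor(np.asarray(im),cv2.COLOR_RGB2BGR)); return im
def find(lab,cam,f="spot_point",n=3):
    for d in getattr(r,f)(lab,cam)[:n]: print(cam,f,lab,round(d["conf"],2),np.round(w(cam,d["at"]),4))
E
python3 - <<'E'
from h import *
for c in ["scene","top"]:
    save(c,c+"0")
    for l in ["cupboard","catch","door_hinge","door_edge","capsule","dish","block","tray","case","glass","jar"]: find(l,c)
s=r.read_state(); print(s["time"],s["ee_pos"],s["eef_rot"],s["ft_force"])
a=cv2.imread("pics/scene0.png");b=cv2.imread("pics/top0.png")
E
```

```text
scene spot_point cupboard 0.92 [ 0.687  -0.1252 -0.001 ]
scene spot_point cupboard 0.73 [ 0.2018 -0.2863 -0.0006]
scene spot_point catch 0.84 [ 0.1013 -0.3078  0.0526]
scene spot_point catch 0.74 [ 0.5865 -0.1636  0.0485]
scene spot_point door_hinge 0.6 [ 0.1624 -0.1832  0.0953]
scene spot_point door_hinge 0.58 [ 0.6184 -0.0356  0.0961]
scene spot_point door_edge 0.79 [ 0.5881 -0.1869  0.0969]
scene spot_point door_edge 0.17 [ 0.4938 -0.3739 -0.0014]
scene spot_point capsule 0.82 [ 0.3798 -0.1893  0.0016]
scene spot_point capsule 0.65 [ 0.5079 -0.0816 -0.0018]
scene spot_point dish 0.92 [5.693e-01 8.990e-02 4.000e-04]
scene spot_point dish 0.6 [ 0.5055 -0.08   -0.0016]
scene spot_point block 0.62 [ 0.4916 -0.3747 -0.0019]
scene spot_point tray 0.56 [ 0.5969 -0.2999 -0.0025]
scene spot_point case 0.95 [0.4471 0.0598 0.0016]
scene spot_point glass 0.8 [ 7.102e-01  2.270e-02 -6.000e-04]
scene spot_point jar 0.8 [0.6671 0.1208 0.0015]
scene spot_point jar 0.21 [ 0.5971 -0.2997 -0.0038]
top spot_point cupboard 0.84 [ 0.2026 -0.296   0.0004]
top spot_point cupboard 0.83 [ 0.6889 -0.1329  0
[... 334 characters left out ...]
.    ]
top spot_point capsule 0.91 [ 0.3863 -0.1954 -0.0049]
top spot_point capsule 0.83 [ 5.137e-01 -8.920e-02 -1.000e-04]
top spot_point dish 0.69 [ 0.5709  0.0793 -0.0029]
top spot_point block 0.7 [ 0.4914 -0.3735 -0.0013]
top spot_point tray 0.88 [ 5.990e-01 -3.057e-01 -4.000e-04]
top spot_point case 0.72 [4.445e-01 5.990e-02 2.000e-04]
top spot_point case 0.24 [ 0.5706  0.0879 -0.0008]
top spot_point glass 0.8 [7.075e-01 2.080e-02 3.000e-04]
top spot_point glass 0.39 [ 0.491  -0.3717  0.0005]
top spot_point jar 0.51 [6.686e-01 1.171e-01 1.000e-04]
1.2 [ 0.14300228 -0.60847352  0.22259706] [9.93348746e-01 1.15144532e-01 1.82564140e-05 7.45822221e-05] [-0.04953118  0.46799248 -0.29180245]
```

View pics/scene0.png

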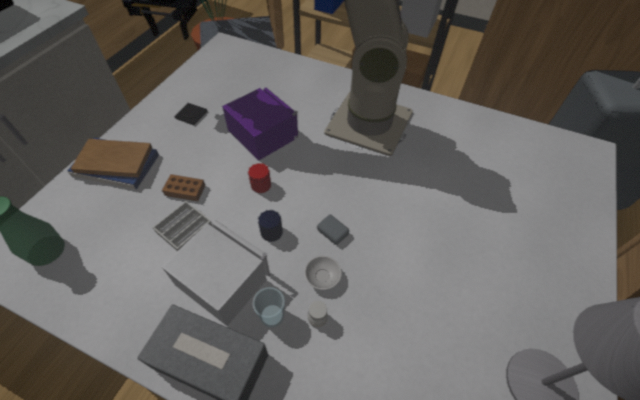

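View pics/top0.png

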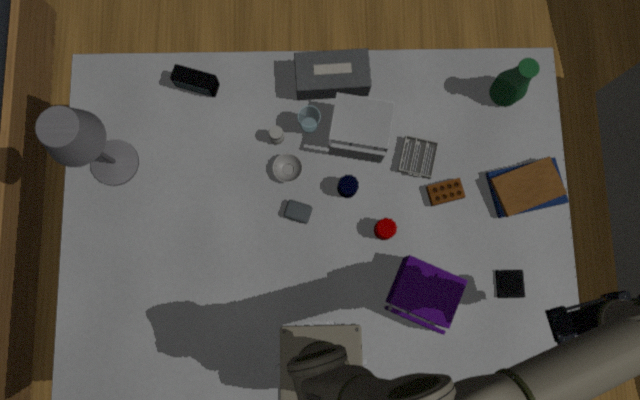

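The white cupboard is at about (0.688, -0.13) with a yaw of -0.2. The dark capsule is at scene pixel (270,226) / top (347,186), and the red look-alike is at top (385,229). The plan is to push the capsule straight away from the door, toward the robot. First I'll hover between the capsule and the door.

arm_command(xyz=[[0.415, 0.514, 0], [0.415, 0.514, 0], [0.415, 0.514, 0], [0.415, 0.514, 0], [0.415, 0.514, 0], [0.415, 0.514, 0], [0.415, 0.514, 0], [0.415, 0.514, 0], [0.415, 0.514, 0], [0.415, 0.514, 0], [0.415, 0.514, 0], [0.415, 0.514, 0], [0.415, 0.514, 0], [0.415, 0.514, 0], [0.415, 0.514, 0], [0.415, 0.514, 0], [0.415, 0.514, 0], [0.415, 0.514, 0], [0.415, 0.514, 0], [0.415, 0.514, 0]], rot=[[0, 0, -0.43], [0, 0, -0.43], [0, 0, -0.43], [0, 0, -0.43], [0, 0, -0.43], [0, 0, -0.43], [0, 0, -0.43], [0, 0, -0.43], [0, 0, -0.43], [0, 0, -0.43], [0, 0, -0.43], [0, 0, -0.43], [0, 0, -0.43], [0, 0, -0.43], [0, 0, -0.43], [0, 0, -0.43], [0, 0, -0.43], [0, 0, -0.43], [0, 0, -0.43], [0, 0, -0.43]], grip=0.41)

```text
time: 2.87
ee_pos: [0.5575, -0.0959, 0.2226]
eef_rot: [0.995, -0.1, -0.0, 0.0]
ft_force: [1.0, -0.3, 0.1]
width: 0.0358
grip_force: 0.0
```

```bash
python3 - <<'E'
from h import *
s=r.read_state(); print(s["time"],s["ee_pos"],s["eef_rot"],s["ft_force"],s["width"])
save("wrist","w1")
for l in ["capsule","catch","door_hinge","door_edge","dish","case"]: find(l,"wrist",n=2)
E
```

```text
2.8667 [ 0.55749282 -0.09591387  0.22258103] [ 9.94943305e-01 -1.00437281e-01 -9.32081383e-05  4.04539375e-04] [ 0.98663206 -0.31005251  0.06934589] 0.03579447072579088
wrist spot_point capsule 0.72 [ 0.5119 -0.0873 -0.0016]
wrist spot_point catch 0.81 [ 0.5915 -0.1659  0.0514]
wrist spot_point catch 0.2 [ 0.6893 -0.1311 -0.0013]
wrist spot_point door_hinge 0.58 [ 0.6211 -0.037   0.0987]
wrist spot_point door_hinge 0.44 [ 0.5882 -0.1661  0.0505]
wrist spot_point door_edge 0.96 [ 0.5899 -0.1904  0.0976]
wrist spot_point dish 0.97 [ 0.5691  0.0901 -0.0064]
wrist spot_point case 0.43 [ 0.5688  0.0919 -0.0047]
```

View pics/w1.png

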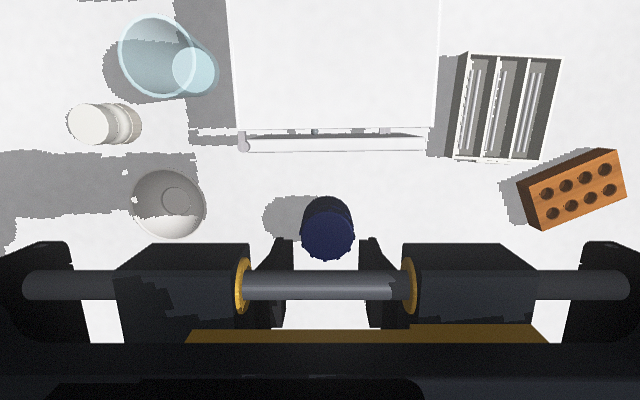

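The wrist view shows the capsule at (327,230) and the door at row 140, which agrees with the earlier measurements. Now I'll descend behind the capsule.

arm_command(xyz=[[0, 0.001, -0.04], [0, 0.001, -0.08], [0, 0.001, -0.12], [0, 0.001, -0.15], [0, 0.001, -0.175], [0, 0.001, -0.19], [0, 0.001, -0.19]], rot=[[0, 0, 0], [0, 0, 0], [0, 0, 0], [0, 0, 0], [0, 0, 0], [0, 0, 0], [0, 0, 0]])

```text
time: 3.8
ee_pos: [0.5555, -0.0933, 0.0291]
eef_rot: [0.995, -0.1, -0.003, -0.0]
ft_force: [-1.3, 0.2, 0.2]
width: 0.0354
grip_force: 0.0
```

```bash
python3 - <<'E'
from h import *
save("wrist","w2")
for l in ["capsule"]: find(l,"wrist",n=2)
E
```

```text
wrist spot_point capsule 0.89 [ 0.5169 -0.0894  0.0049]
```

View pics/w2.png

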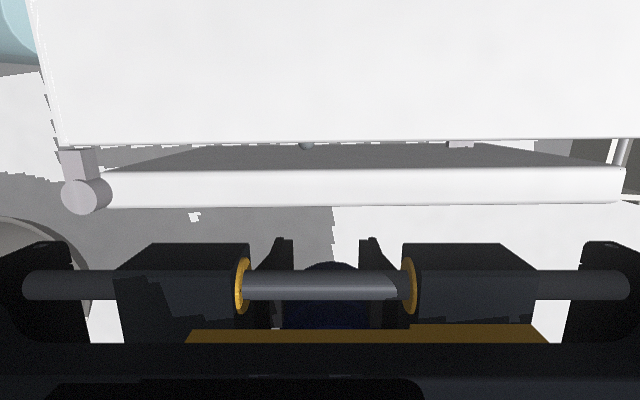

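The capsule is centred between the fingers, on the robot's side of them. I'll push it slowly along the cupboard's -x.

arm_command(xyz=[[-0.004, 0.001, 0], [-0.008, 0.002, 0], [-0.012, 0.0025, 0], [-0.016, 0.003, 0], [-0.02, 0.004, 0], [-0.025, 0.005, 0], [-0.031, 0.006, 0], [-0.037, 0.0075, 0], [-0.044, 0.009, 0], [-0.051, 0.0105, 0], [-0.058, 0.012, 0], [-0.065, 0.013, 0], [-0.072, 0.0145, 0], [-0.079, 0.016, 0], [-0.086, 0.0175, 0], [-0.093, 0.019, 0], [-0.099, 0.02, 0], [-0.104, 0.021, 0], [-0.107, 0.022, 0], [-0.109, 0.022, 0]], rot=[[0, 0, 0], [0, 0, 0], [0, 0, 0], [0, 0, 0], [0, 0, 0], [0, 0, 0], [0, 0, 0], [0, 0, 0], [0, 0, 0], [0, 0, 0], [0, 0, 0], [0, 0, 0], [0, 0, 0], [0, 0, 0], [0, 0, 0], [0, 0, 0], [0, 0, 0], [0, 0, 0], [0, 0, 0], [0, 0, 0]])

```text
time: 5.57
ee_pos: [0.4485, -0.0713, 0.0325]
eef_rot: [0.995, -0.099, -0.0, 0.0]
ft_force: [1.0, -0.4, 1.6]
width: 0.0356
grip_force: 0.9
```

```bash
python3 - <<'E'
from h import *
print(r.read_state()["ft_force"])
for c in ["scene","wrist"]:
    save(c,c+"3"); find("capsule",c); 
find("door_hinge","wrist"); find("catch","wrist")
E
```

```text
[ 0.97685009 -0.4051842   1.60105802]
scene spot_point capsule 0.66 [ 0.3818 -0.1883  0.0004]
scene spot_point capsule 0.46 [ 0.4136 -0.0585 -0.0031]
wrist spot_point capsule 0.57 [ 4.158e-01 -6.320e-02 -3.000e-04]
```

arm_command(xyz=[[-0.005, 0.001, 0], [-0.01, 0.002, 0], [-0.013, 0.0025, 0], [-0.014, 0.003, 0], [-0.014, 0.003, 0], [-0.006, 0.001, 0], [0.004, -0.001, 0], [0.012, -0.0025, 0], [0.016, -0.003, 0.03], [0.02, -0.004, 0.065], [0.03, -0.02, 0.1], [0.06, -0.05, 0.11], [0.085, -0.075, 0.11], [0.1, -0.087, 0.11]], rot=[[0, 0, 0], [0, 0, 0], [0, 0, 0], [0, 0, 0], [0, 0, 0], [0, 0, 0], [0, 0, 0], [0, 0, 0], [0, 0, 0], [0, 0, 0], [0, 0, 0], [0, 0, 0], [0, 0, 0], [0, 0, 0]])

```text
time: 7.03
ee_pos: [0.552, -0.1633, 0.1436]
eef_rot: [0.995, -0.101, 0.002, 0.001]
ft_force: [-0.3, 0.6, 0.4]
width: 0.0354
grip_force: 0.0
```

arm_command(xyz=[[0, 0, 0], [0, 0, 0], [0, 0, 0], [0, 0, -0.025], [0, 0, -0.05], [0, 0, -0.07], [0, 0, -0.085], [0, 0, -0.092], [0, 0, -0.092]], rot=[[-0.02, -0.1, 0], [-0.04, -0.2, 0], [-0.06, -0.3, 0], [-0.08, -0.39, 0], [-0.08, -0.39, 0], [-0.08, -0.39, 0], [-0.08, -0.39, 0], [-0.08, -0.39, 0], [-0.08, -0.39, 0]], grip=0)

```text
time: 7.78
ee_pos: [0.5487, -0.1581, 0.0489]
eef_rot: [0.976, -0.097, 0.195, 0.02]
ft_force: [0.4, -0.2, -0.4]
width: 0.0008
grip_force: 0.0
```

```bash
python3 - <<'E'
from h import *
print(r.read_state()["ft_force"],r.read_state()["ee_pos"])
for c in ["top","wrist","scene"]:
    save(c,c+"4"); find("capsule",c);find("catch",c)
a=cv2.imread("pics/wrist4.png");b=cv2.imread("pics/scene4.png")[130:330,130:390]
cv2.imwrite("pics/m4.png",np.vstack([cv2.resize(a,(480,300)),cv2.resize(b,(390,300)).copy() if 0 else cv2.resize(b,(480,300))]))
E
```

```text
[ 0.43570358 -0.20204183 -0.36240725] [ 0.54868552 -0.15811539  0.04891227]
top spot_point capsule 0.85 [ 0.4057 -0.0609  0.0011]
top spot_point catch 0.84 [ 0.5888 -0.1694  0.0526]
top spot_point catch 0.57 [ 0.0988 -0.306   0.0449]
top spot_point catch 0.5 [ 0.4395  0.0582 -0.001 ]
wrist spot_point catch 0.88 [ 0.5893 -0.1658  0.0486]
scene spot_point capsule 0.63 [ 0.3988 -0.057  -0.003 ]
scene spot_point capsule 0.41 [ 3.816e-01 -1.874e-01  3.000e-04]
scene spot_point catch 0.97 [ 0.5849 -0.161   0.0512]
scene spot_point catch 0.18 [0.7069 0.0209 0.0024]
```

View pics/m4.png

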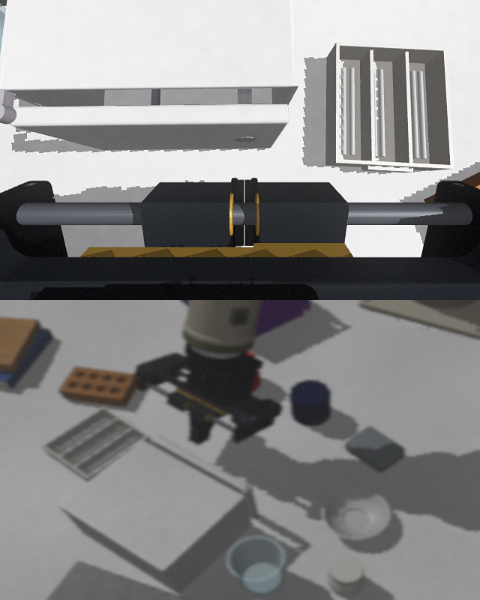

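The capsule stands upright and clear of the swing. The finger is in line with the catch disc at (245,140). I'll approach gently.

arm_command(xyz=[[0.006, -0.001, 0.001], [0.012, -0.0025, 0.001], [0.017, -0.0035, 0.001], [0.02, -0.004, 0.001], [0.023, -0.0045, 0.001], [0.025, -0.005, 0.001], [0.025, -0.005, 0.001]], rot=[[0, 0, 0], [0, 0, 0], [0, 0, 0], [0, 0, 0], [0, 0, 0], [0, 0, 0], [0, 0, 0]])

```text
time: 8.82
ee_pos: [0.5743, -0.1634, 0.0515]
eef_rot: [0.975, -0.097, 0.197, 0.02]
ft_force: [-0.5, -0.4, 0.1]
width: 0.0004
grip_force: 0.0
```

arm_command(xyz=[[0.002, -0.0004, 0], [0.004, -0.0008, 0], [0.006, -0.0012, 0], [0.006, -0.0012, 0]], rot=[[0, 0, 0], [0, 0, 0], [0, 0, 0], [0, 0, 0]])

```text
time: 9.15
ee_pos: [0.5801, -0.1647, 0.0515]
eef_rot: [0.975, -0.098, 0.197, 0.02]
ft_force: [-1.3, -0.8, -0.7]
width: 0.0005
grip_force: 0.5
```

arm_command(xyz=[[0.0015, -0.0003, 0], [0.003, -0.0006, 0], [0.003, -0.0006, 0]], rot=[[0, 0, 0], [0, 0, 0], [0, 0, 0]])

```text
time: 9.4
ee_pos: [0.5829, -0.1653, 0.0514]
eef_rot: [0.975, -0.098, 0.196, 0.02]
ft_force: [-1.9, -0.1, 1.9]
width: 0.0006
grip_force: 1.1
```

arm_command(xyz=[[0.0015, -0.0003, 0], [0.003, -0.0006, 0], [0.003, -0.0006, 0]], rot=[[0, 0, 0], [0, 0, 0], [0, 0, 0]])

```text
time: 9.65
ee_pos: [0.5856, -0.1659, 0.0512]
eef_rot: [0.976, -0.098, 0.196, 0.02]
ft_force: [-5.9, 0.7, 3.3]
width: 0.0006
grip_force: 3.1
```

arm_command(xyz=[[0.001, -0.0002, 0], [0.002, -0.0004, 0], [0.002, -0.0004, 0]], rot=[[0, 0, 0], [0, 0, 0], [0, 0, 0]])

```text
time: 9.9
ee_pos: [0.5862, -0.166, 0.0508]
eef_rot: [0.976, -0.098, 0.195, 0.02]
ft_force: [-17.1, 3.3, 12.7]
width: 0.0005
grip_force: 8.7
```

arm_command(xyz=[[-0.01, 0.002, 0], [-0.03, 0.006, 0], [-0.055, 0.011, 0], [-0.08, 0.016, 0], [-0.1, 0.02, 0], [-0.11, 0.022, 0.02], [-0.11, 0.022, 0.06], [-0.11, 0.022, 0.09]], rot=[[0, 0, 0], [0, 0, 0], [0, 0, 0], [0, 0, 0], [0, 0, 0], [0, 0, 0], [0, 0, 0], [0, 0, 0]])

```text
time: 10.57
ee_pos: [0.4777, -0.1438, 0.1436]
eef_rot: [0.975, -0.097, 0.197, 0.02]
ft_force: [1.4, -1.6, 1.0]
width: 0.0004
grip_force: 0.0
```

```bash
python3 - <<'E'
from h import *
s=r.read_state();print(s["time"],s["ee_pos"],s["eef_rot"])
for c in ["top","wrist","scene"]:
    save(c,c+"5"); find("capsule",c);find("catch",c);find("door_edge",c);find("door_hinge",c)
a=cv2.imread("pics/wrist5.png");b=cv2.imread("pics/top5.png")[70:270,240:500]
cv2.imwrite("pics/m5.png",np.vstack([cv2.resize(a,(480,300)),cv2.resize(b,(390,300)).copy() if 0 else cv2.resize(b,(480,300))]))
E
```

```text
10.5667 [ 0.47773156 -0.14379102  0.14362081] [ 0.97529838 -0.09715021  0.19734406  0.02025418]
top spot_point capsule 0.86 [ 4.044e-01 -6.360e-02 -4.000e-04]
top spot_point catch 0.71 [ 0.536  -0.142   0.0501]
top spot_point catch 0.69 [ 0.0995 -0.3037  0.0478]
top spot_point door_edge 0.83 [ 0.5213 -0.1599  0.0985]
top spot_point door_edge 0.68 [ 0.0941 -0.3312  0.1022]
top spot_point door_edge 0.3 [7.07e-01 2.13e-02 2.00e-04]
top spot_point door_hinge 0.9 [ 0.6203 -0.0363  0.0924]
top spot_point door_hinge 0.7 [ 0.1639 -0.186   0.0961]
top spot_point door_hinge 0.62 [ 0.523  -0.1596  0.0978]
wrist spot_point catch 0.57 [ 0.5335 -0.1393  0.048 ]
wrist spot_point door_edge 0.84 [ 0.5218 -0.1649  0.0934]
wrist spot_point door_hinge 0.71 [ 0.6226 -0.037   0.0951]
scene spot_point capsule 0.58 [ 0.4017 -0.0541  0.0007]
scene spot_point capsule 0.56 [ 0.3827 -0.1868 -0.0008]
scene spot_point catch 0.8 [ 0.5295 -0.1388  0.053 ]
scene spot_point catch 0.64 [ 0.3963 -0.0559 -0.0007]
scene spot_point door_edge 0.75 [ 0.5227 -0.1594  0.0948]
scene spot_point door_hinge 0.75 [ 0.6213 -0.0357  0.0956]
scene spot_point door_hinge 0.57 [ 0.1584 -0.1842  0.0953]
```

View pics/m5.png

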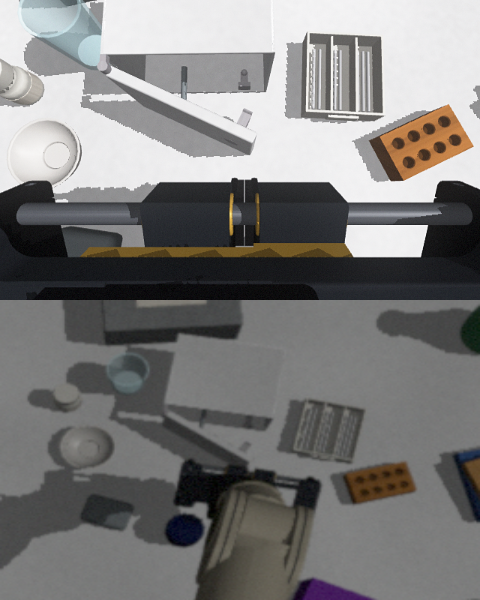

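The door stands ajar at about 0.47 rad, with its edge at wrist crop (245,140). The capsule is untouched. Next I'll set the tool upright and lower the shut fingers behind the door, above the striker.

arm_command(xyz=[[0.01, -0.002, 0.01], [0.03, -0.006, 0.01], [0.06, -0.011, 0.01], [0.085, -0.016, 0.01], [0.1, -0.018, 0], [0.1, -0.018, 0], [0.1, -0.018, -0.03], [0.1, -0.018, -0.06], [0.1, -0.018, -0.08], [0.1, -0.018, -0.088], [0.1, -0.018, -0.088]], rot=[[0.02, 0.1, 0], [0.04, 0.2, 0], [0.06, 0.3, 0], [0.08, 0.39, 0], [0.08, 0.39, 0], [0.08, 0.39, 0], [0.08, 0.39, 0], [0.08, 0.39, 0], [0.08, 0.39, 0], [0.08, 0.39, 0], [0.08, 0.39, 0]])

```text
time: 12.23
ee_pos: [0.5764, -0.162, 0.0519]
eef_rot: [0.995, -0.099, -0.002, -0.0]
ft_force: [-0.5, -0.4, -0.2]
width: 0.0002
grip_force: 0.0
```

```bash
python3 - <<'E'
from h import *
p=np.array([0.578,-0.162]);h=np.array([.621,-.036]);a=-.2025
X=np.array([np.cos(a),np.sin(a)]);Y=np.array([-np.sin(a),np.cos(a)])
for t in np.linspace(.47,1.57,18):
    c=.020; d=-np.sin(t)*X-np.cos(t)*Y; n=np.cos(t)*X-np.sin(t)*Y
    print(round(t,2),np.round(h+.125*d+c*n-p,3).tolist())
save("wrist","w6")
E
```

```text
0.47 [-0.019, 0.016]
0.53 [-0.026, 0.02]
0.6 [-0.033, 0.025]
0.66 [-0.039, 0.03]
0.73 [-0.045, 0.035]
0.79 [-0.051, 0.041]
0.86 [-0.056, 0.048]
0.92 [-0.061, 0.054]
0.99 [-0.066, 0.061]
1.05 [-0.07, 0.068]
1.12 [-0.073, 0.076]
1.18 [-0.076, 0.083]
1.25 [-0.079, 0.091]
1.31 [-0.081, 0.099]
1.38 [-0.082, 0.107]
1.44 [-0.083, 0.115]
1.51 [-0.084, 0.123]
1.57 [-0.083, 0.131]
```

View pics/w6.png

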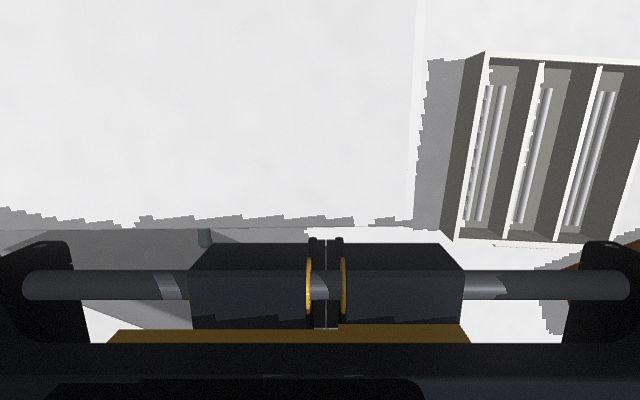

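The fingers sit at (325,285), between the door (lower left) and the cupboard front, touching nothing. Now I'll swing the door.

arm_command(xyz=[[-0.009, 0.007, 0], [-0.019, 0.015, 0], [-0.026, 0.02, 0], [-0.033, 0.025, 0], [-0.039, 0.03, 0], [-0.045, 0.035, 0], [-0.051, 0.041, 0], [-0.056, 0.048, 0], [-0.061, 0.054, 0], [-0.066, 0.061, 0], [-0.07, 0.068, 0], [-0.073, 0.076, 0], [-0.076, 0.083, 0], [-0.079, 0.091, 0], [-0.081, 0.099, 0], [-0.082, 0.105, 0], [-0.083, 0.111, 0], [-0.083, 0.115, 0], [-0.083, 0.118, 0], [-0.083, 0.118, 0]], rot=[[0, 0, 0], [0, 0, 0], [0, 0, 0], [0, 0, 0], [0, 0, 0], [0, 0, 0], [0, 0, 0], [0, 0, 0], [0, 0, 0], [0, 0, 0], [0, 0, 0], [0, 0, 0], [0, 0, 0], [0, 0, 0], [0, 0, 0], [0, 0, 0], [0, 0, 0], [0, 0, 0], [0, 0, 0], [0, 0, 0]])

```text
time: 13.95
ee_pos: [0.4951, -0.0435, 0.0536]
eef_rot: [0.995, -0.099, -0.0, -0.0]
ft_force: [-0.3, 0.6, 0.5]
width: 0.0003
grip_force: 0.0
```

```bash
cat > ang.py <<'E'
from h import *
H=np.array([.621,-.036]);a=-.2025
X=np.array([np.cos(a),np.sin(a)]);Y=np.array([-np.sin(a),np.cos(a)])
def go(tag):
    s=r.read_state();print(s["time"],s["ee_pos"],s["ft_force"])
    for c in ["top","wrist","scene"]:
        save(c,c+tag); find("capsule",c,n=2)
        for l in ["door_edge","catch"]:
            for d in r.__getattribute__(l) if 0 else r.spot_point(l,c)[:2]:
                p=w(c,d["at"]); v=p[:2]-H; print(c,l,round(d["conf"],2),np.round(p,3),"ang",round(np.arctan2(-v@X,-v@Y),3),"R",round(np.hypot(*v),3))
E
python3 -c "import ang;ang.go('7')"
```

```text
13.95 [ 0.4950582  -0.04352366  0.053564  ] [-0.26168162  0.55269082  0.49172962]
top spot_point capsule 0.65 [ 0.384  -0.1965 -0.004 ]
top spot_point capsule 0.4 [ 0.4053 -0.0612 -0.0005]
top door_edge 0.66 [ 0.093 -0.33   0.1  ] ang 0.86 R 0.605
top door_edge 0.47 [ 0.461 -0.012  0.097] ang 1.514 R 0.162
top catch 0.66 [ 0.098 -0.305  0.044] ang 0.894 R 0.588
top catch 0.63 [0.706 0.023 0.001] ang -2.386 R 0.104
wrist spot_point capsule 0.97 [ 0.3826 -0.1895 -0.0033]
scene spot_point capsule 0.52 [ 0.3805 -0.1899 -0.0004]
scene door_edge 0.56 [ 0.456 -0.014  0.096] ang 1.498 R 0.166
scene door_edge 0.37 [0.446 0.059 0.003] ang 1.865 R 0.199
scene catch 0.65 [ 0.481 -0.012  0.05 ] ang 1.538 R 0.142
```

The door is at about 1.51 rad. I'll nudge it 7 mm further, draw away to the right, lift and check.

arm_command(xyz=[[0, 0.003, 0], [0.001, 0.006, 0], [0.001, 0.007, 0], [0.001, 0.007, 0], [0, 0.002, 0], [-0.002, -0.01, 0], [-0.006, -0.03, 0], [-0.008, -0.045, 0.02], [-0.008, -0.05, 0.06], [-0.01, -0.08, 0.1], [-0.015, -0.12, 0.13], [-0.02, -0.16, 0.15], [-0.02, -0.2, 0.15], [-0.02, -0.22, 0.15], [-0.02, -0.22, 0.15]], rot=[[0, 0, 0], [0, 0, 0], [0, 0, 0], [0, 0, 0], [0, 0, 0], [0, 0, 0], [0, 0, 0], [0, 0, 0], [0, 0, 0], [0, 0, 0], [0, 0, 0], [0, 0, 0], [0, 0, 0], [0, 0, 0], [0, 0, 0]])

```text
time: 15.8
ee_pos: [0.4728, -0.2733, 0.2041]
eef_rot: [0.995, -0.105, 0.0, 0.002]
ft_force: [-0.5, 1.0, -0.2]
width: 0.0005
grip_force: 0.0
```

```bash
python3 - <<'E'
import ang;ang.go('8')
import cv2,numpy as np
a=cv2.imread("pics/top8.png")[70:270,240:500];b=cv2.imread("pics/scene8.png")[130:330,130:390]
cv2.imwrite("pics/m8.png",np.vstack([cv2.resize(i,(390,300),interpolation=2) for i in (a,b)]))
E
```

```text
15.8 [ 0.47275703 -0.2733332   0.20414289] [-0.48068337  0.95951856 -0.1836297 ]
top spot_point capsule 0.98 [ 0.3861 -0.1976  0.0014]
top spot_point capsule 0.84 [ 0.4044 -0.0623 -0.0024]
top door_edge 0.88 [ 0.462 -0.01   0.096] ang 1.532 R 0.161
top door_edge 0.15 [ 0.67   0.118 -0.001] ang -3.034 R 0.161
wrist spot_point capsule 0.75 [ 0.4039 -0.0626 -0.0019]
wrist catch 0.67 [ 0.624 -0.038  0.096] ang -1.195 R 0.003
wrist catch 0.55 [ 0.49  -0.005  0.05 ] ang 1.601 R 0.134
scene spot_point capsule 0.8 [ 0.3833 -0.1885  0.0019]
scene spot_point capsule 0.57 [ 0.621  -0.0346  0.0982]
scene door_edge 0.68 [ 0.097 -0.327  0.095] ang 0.862 R 0.599
scene door_edge 0.66 [ 0.462 -0.007  0.094] ang 1.547 R 0.162
scene catch 0.77 [ 0.484 -0.003  0.053] ang 1.602 R 0.141
scene catch 0.73 [ 0.095 -0.304  0.053] ang 0.896 R 0.59
```

View pics/m8.png

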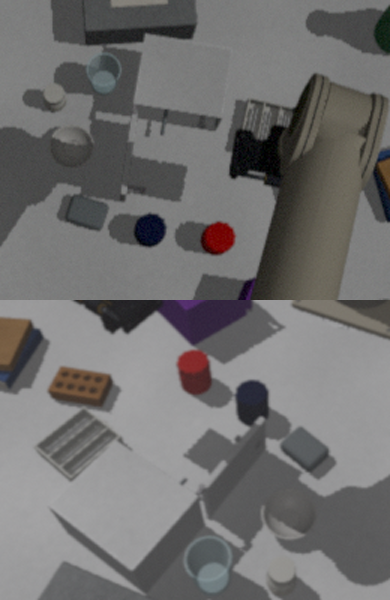

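The door stands square at about 1.55 rad. The capsule is upright and clear, everything else is where it was, and the arm is free.

```bash
python3 -c "from bench import r; print(r.close_job())"
```

```text
the job is handed in; nothing more can be done
None
```

I handed the job in at about 16 s: the cupboard door is open at about 1.55 rad (square to the front), the dark capsule is upright and clear of the swing, and the other things look undisturbed.

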